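# Change over the tester's adapter trays

## Task

The red adapter is already out on the worktop, so first push its empty red tray fully home into its dock with the fingertips. Then hook a fingertip behind the lip of the green tray and draw it out along its dock as far as its end stop, with the green adapter still standing in it. Do not touch or lift the green adapter, and leave the red adapter and everything else where it stands.

Things in the scene. Friction and masses are not known exactly. Their poses are not given: they have to be found in the camera images.
- red_tray (a joint): how far the red tray is drawn out of its black dock, m: 0 = fully home, 0.10 = at its outer stop. Slides level along the dock's x axis, opening to the dock's -x (roughly towards the robot); about 1.5 N friction, light damping, stays where left. It starts 0.04 to 0.09 out and is empty.
- green_tray (a joint): how far the green tray is drawn out of its black dock, m: 0 = fully home, 0.10 = at its outer stop. Slides level along the dock's x axis, opening to the dock's -x (roughly towards the robot); about 1.5 N friction, light damping, stays where left. It starts home or nearly so (0 to 0.015); the green adapter stands loose in its compartment.
- red_lip (a point): middle of the top edge of the red tray's front lip, 45 mm above the worktop; moves with the tray. x points into the dock, y along the lip, z up. The lip is an upright plate 60 mm wide, 6 mm thick. Behind it (+x) a finger gap 42 mm deep, open above and at its sides, floor 13 mm above the worktop, ends at the compartment's front wall (34 mm high). In front: bare worktop.
- green_lip (a point): middle of the top edge of the green tray's front lip, 45 mm above the worktop; moves with the tray. x points into the dock, y along the lip, z up. The lip is an upright plate 60 mm wide, 6 mm thick. Behind it (+x) a finger gap 42 mm deep, open above and at its sides, floor 13 mm above the worktop, ends at the compartment's front wall (34 mm high). In front: bare worktop.
- red_dock: fixed black channel of the red tray, 150 x 110 mm, 36 mm high, open above and in front, aluminium strips on its sides. Origin: middle of its front edge, on the worktop; x runs into the dock (away from the robot), y along the front, z up. With the tray home the lip stands 45 mm in front (-x) of this origin. Which dock is on the robot's left varies, and so does its yaw (to about 0.25 rad)
- green_dock: fixed black channel of the green tray, 150 x 110 mm, 36 mm high, open above and in front, aluminium strips on its sides. Origin: middle of its front edge, on the worktop; x runs into the dock (away from the robot), y along the front, z up. With the tray home the lip stands 45 mm in front (-x) of this origin. Which dock is on the robot's left varies, and so does its yaw (to about 0.25 rad)
- green_mid (a point): middle of the green tray's compartment floor (13 mm above the worktop), 115 mm behind the green lip; compartment about 128 x 82 mm inside, walls about 17 mm high above its floor; axes as the lip's
- green_adapter: loose green round plug adapter, 42 mm diameter, 53 mm high over its two brass pins, with a black band, standing in the green tray; origin at the centre of its underside, z up
- red_adapter: loose red round plug adapter of the same shape, standing on the worktop between the two trays' fronts; origin at the centre of its underside, z up; to be left alone
- screwdriver: orange-handled screwdriver lying on the worktop on the robot's left; to be left alone
- wrench: steel wrench lying on the worktop on the robot's right; to be left alone
- tape: blue ring of tape, 68 mm diameter, 19 mm high, on the right, beside the fixed black tester case (125 mm high, far right) and its cover (45 mm high, near right); origin at the centre of its underside; to be left alone
- mug: small blue mug, 70 mm diameter, 70 mm high, on the left by the fixed gas hob (52 mm high, along the left edge; a fixed socket tower 202 mm high stands at the far left corner); origin at the centre of its underside; to be left alone
- fuse_jar: small clear jar with black cap, 44 mm diameter, 60 mm high, between the two docks; origin at the centre of its underside; to be left alone

How it is judged:
By the outcome, as a careful person would: the job done as asked, in the order asked, and still so for the second after the job is handed in, with the robot touching nothing.
It also fails if it takes over 51 s, if anything falls off the work surface, if the arm or the gripper's body presses on something with over 40 N, if the wrist force passes 120 N, or if a joint passes its speed limit or range.

## Robot

A 6-joint arm with a two-finger parallel gripper is mounted at the origin on the work surface. World frame = base frame: x ahead of the robot, y to its left, z up, the work surface at z = 0. Lengths are in m, angles in rad, forces in N, time in s.
With the tool pointing down it reaches from about 0.225 to 0.875 m from the base axis. Payload 3.4 kg.
Tool frame: the origin (TCP) lies at the very end of the fingers, on their centre line; the grasp point (between the pads) lies 19 mm behind it (manip.hold_point_z is the distance from the TCP to the grasp point, in m); z points along the fingers, x is the direction in which the jaws open and shut, and the axes are right-handed (so a half turn about z gives the same grasp; the last joint's range is limited). The gripper opens to 85 mm and grips with 20 to 120 N. Pads are 22 mm wide; open, the fingers measure 114 mm over their backs; the gripper's body (76 mm by 85 mm) begins 54 mm behind the grasp point. The pads swing forward as they close: fully open they stand 13 mm farther back than shut.
Start: joints at [-1.24, 0.276, 1.505, -0, 1.361, -0.121], TCP at [0.251, -0.517, 0.231] pointing down, gripper open.
Joint ranges: [-2.89, 2.89], [-0.75, 2.08], [0.22, 2.7], [-1.18, 4.32], [0.11, 2.71], [-2.7, 2.7]. Speed limits (rad/s): [2.57, 2.57, 3.14, 3.14, 3.14, 3.14].

## Interface

Orientations are given as a unit quaternion [w, x, y, z].
In Python, from rig import telemetry, cams, manip, finder gives the robot as it stands. The module is installed in compiled form; this text tells all that it offers.
- The arm moves only by the tool carry_out, never from a script. Its argument "rows" is a list that holds one entry, the list of rows, each a list of 5 numbers: the gripper's target within -1 to 1 (fully open at 1, half-way at 0, shut at -1), then the shift along the world's x, y, z in cm, then the turn about the world's z in rad. A call has 1 to 12 rows; each row shifts and turns the commanded pose from where the row before left it; what a row does not reach is not made up. A row lasts 1/10 s, in which the tool goes at most 50 mm and 8.59 degrees, less where a joint would pass 70% of its speed; a pose out of reach is approached as far as the arm can. A call with a gripper value outside its range is refused whole. The fingers move at their own pace and stop on an object; "force" is the grip in N (left out, the last holds). Time passes only in rows, so rows that do not move let the fingers close. It gives the time, the measured TCP pose, the force and the opening at its end, in the units of the state.
- telemetry.get_state(): the state, without advancing time (a new reading comes with each control period).
- cams.get_image(name): name is "scene" or "top"; returns a dict with "image" (480x640x3 uint8, red, green, blue), "camera_matrix" (3x3 intrinsics, pixels), "k1" (the pictures are not rectified: a ray, as slopes to the right and down, at radius r is drawn at 1 + k1 r^2 times it, then the intrinsics apply), "eye" and "attitude" of the camera in the world. Camera axes: x right, y down, z forward; pixel columns grow to the right and rows downward; lengths in m; the calibration is good to about 2 mm. A picture is of the moment at which its call begins. There is no depth.
- manip.sign_off(): hands the job in, once; it reports no verdict.
Trained networks look in a picture, given as the dict that the camera call returned (one of the last four; its "shot" number tells which), for a name from the list of things; names that differ only in an ending like _2 or _b are one class to them, and where a whole thing is asked for, a point or a joint stands for the part that bears it (a point fixed in the world has none). Each returns a list of dicts, best first, with "confidence" (0 to 1); they miss things now and then, are a little off and sometimes report something else, mostly with a low value. They report only what shows in the picture. A call takes as long as a camera call.
- finder.boxes_of(picture, thing): "xy" ([column, row] in pixels, amid what is visible of it).
The state is a dict: "clock": time; "qpos": joint angles; "qd": joint speeds; "effort": joint torques, N m; "position": TCP position; "ee_rot": TCP orientation; "contact_force": force on the tool from outside, world axes, zero at the start; "moment": the same for the moment, N m; "width": finger opening in m.
Only numpy, scipy, OpenCV 4.12 (cv2) and the standard library are available. Lean on these libraries where they do the work, as an engineer would, in place of code of your own. Each camera call takes 0.05 s, during which the arm holds its last target.

## Working session

There is one attempt and no reset: what is moved stays moved. The work goes in short steps, Python scripts to look and compute and a tool call to move; the robot and the scene stay as the last step left them, time stands still between calls to the robot, and variables do not carry over. Pictures are saved under pics/ and viewed, and the job is handed in when it is done.

Besides the shell and the picture viewer there is one more tool, called after "Call:" in YAML: its name, and indented under it one key for each argument. carry_out: Moves the arm, as the interface text tells. Its arguments: {"type":"object","properties":{"rows":{"type":"array","items":{"type":"array","items":{"type":"array","items":{"type":"number"}}}},"force":{"type":"number"}},"required":["rows"]}

```bash
mkdir -p pics; cat > h.py <<'E'
import numpy as np, cv2
from rig import telemetry, cams, manip, finder
from scipy.spatial.transform import Rotation as R
def rot(p):
    a=np.array(p["attitude"],float)
    return a if a.shape==(3,3) else R.from_quat(a[[1,2,3,0]]).as_matrix()
def ray(p,uv):
    K=np.array(p["camera_matrix"]);d=np.array([(uv[0]-K[0,2])/K[0,0],(uv[1]-K[1,2])/K[1,1]])
    s=d.copy()
    for _ in range(30): s=d/(1+p["k1"]*(s@s))
    return rot(p)@np.array([s[0],s[1],1])
def at(p,uv,z):
    e=np.array(p["eye"]);r=ray(p,uv);return e+r*(z-e[2])/r[2]
def proj(p,X):
    K=np.array(p["camera_matrix"]);c=rot(p).T@(np.array(X)-np.array(p["eye"]));s=c[:2]/c[2]
    s=s*(1+p["k1"]*(s@s));return np.array([K[0,0]*s[0]+K[0,2],K[1,1]*s[1]+K[1,2]])
def save(p,n): cv2.imwrite("pics/"+n,p["image"][:,:,::-1])
E
python3 - <<'E'
from h import *
print(telemetry.get_state())
Z=dict(red_lip=.045,green_lip=.045,red_dock=.02,green_dock=.02,green_adapter=.035,red_adapter=.025,fuse_jar=.03,mug=.035,tape=.01,red_tray=.02,green_tray=.02)
for n in ("top","scene"):
    p=cams.get_image(n);save(p,n+"0.png");print(n,p["eye"],p["attitude"],p["camera_matrix"],p["k1"])
    for t,z in Z.items():
        for b in finder.boxes_of(p,t)[:2]: print(t,np.round(b["xy"]),round(b["confidence"],2),at(p,b["xy"],z).round(3))
E
```

```text
{'clock': 0.0, 'qpos': array([-1.24000358e+00,  2.76603308e-01,  1.50612993e+00, -8.70906669e-07,
        1.36066692e+00, -1.20977893e-01]), 'qd': array([-0.00015473, -0.00114805,  0.00097468,  0.0001536 ,  0.0013999 ,
       -0.00170331]), 'effort': array([ 2.51268775e-04, -4.16775548e+01, -2.45810366e+01, -8.21627327e-05,
        1.07971145e-02,  1.43185747e-05]), 'position': array([ 0.25085956, -0.51682029,  0.23043623]), 'ee_rot': array([-5.68285566e-04,  8.47513482e-01, -5.30773097e-01, -7.02720328e-04]), 'contact_force': array([-0.1276034 , -0.71082946, -0.28009263]), 'moment': array([0.0102006 , 0.04586175, 0.04726209]), 'width': 0.08549194265831825}
top [ 0.47798603 -0.00616632  0.95616607] [ 0.02825802 -0.702942    0.70944144 -0.04203422] [[454.48414281   0.         309.90969695]
 [  0.         454.48414281 239.72031562]
 [  0.           0.           1.        ]] -0.1119934572761108
red_lip [216. 218.] 0.83 [0.614 0.165 0.045]
green_lip [368. 180.] 0.57 [ 0.69  -0.144  0.045]
red_dock [219. 193.] 0.77 [0.671 0.164 0.02 ]
green_dock [370. 172.] 0.91 [ 0.713 -0.152  0.02 ]
gre
[... 534 characters left out ...]
        317.19170726]
 [  0.         504.01017568 247.22352058]
 [  0.           0.           1.        ]] -0.017981105241080868
red_lip [389. 311.] 0.76 [0.644 0.171 0.045]
red_lip [260. 182.] 0.41 [ 0.432 -0.195  0.045]
green_lip [220. 282.] 0.83 [ 0.703 -0.142  0.045]
red_dock [374. 339.] 0.97 [0.694 0.161 0.02 ]
green_dock [220. 298.] 0.79 [ 0.723 -0.135  0.02 ]
green_adapter [207. 296.] 0.58 [ 0.735 -0.153  0.035]
red_adapter [316. 267.] 0.68 [0.587 0.005 0.025]
fuse_jar [267. 354.] 0.56 [0.799 0.002 0.03 ]
mug [515. 242.] 0.66 [0.382 0.358 0.035]
tape [180. 188.] 0.63 [ 0.485 -0.377  0.01 ]
red_tray [388. 311.] 0.71 [0.629 0.167 0.02 ]
green_tray [221. 280.] 0.75 [ 0.684 -0.155  0.02 ]
```

View pics/top0.png

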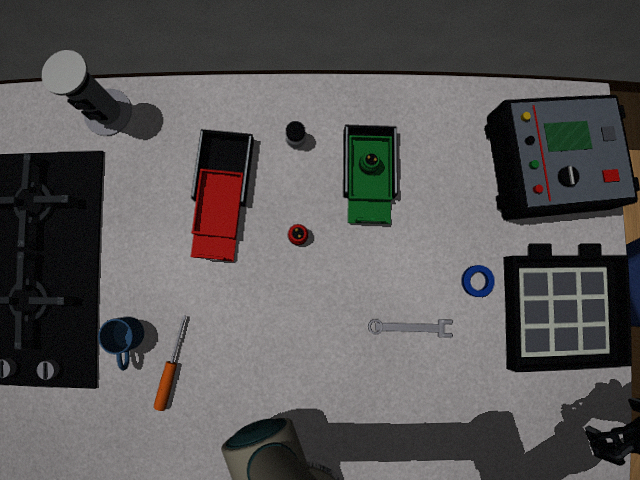

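View pics/scene0.png

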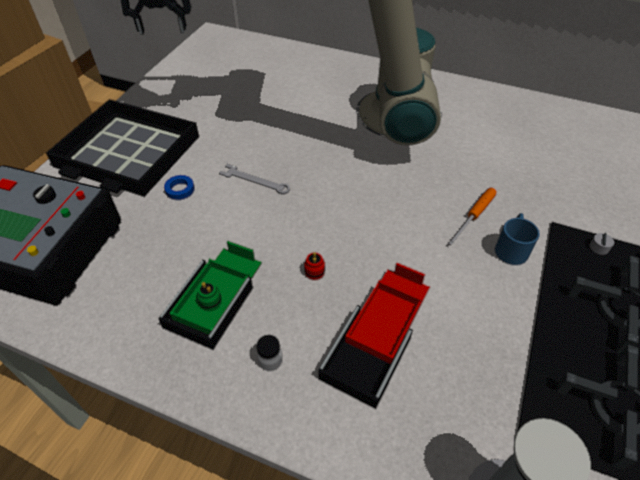

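```bash
python3 - <<'E'
import cv2
a=cv2.imread("pics/top0.png")
r=a[120:300,150:300];g=a[100:280,310:460]
cv2.imwrite("pics/zoom0.png",cv2.hconcat([cv2.resize(x,None,fx=2.66,fy=2.66,interpolation=cv2.INTER_CUBIC) for x in(r,g)]))
E
```

```text
(no output)
```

View pics/zoom0.png

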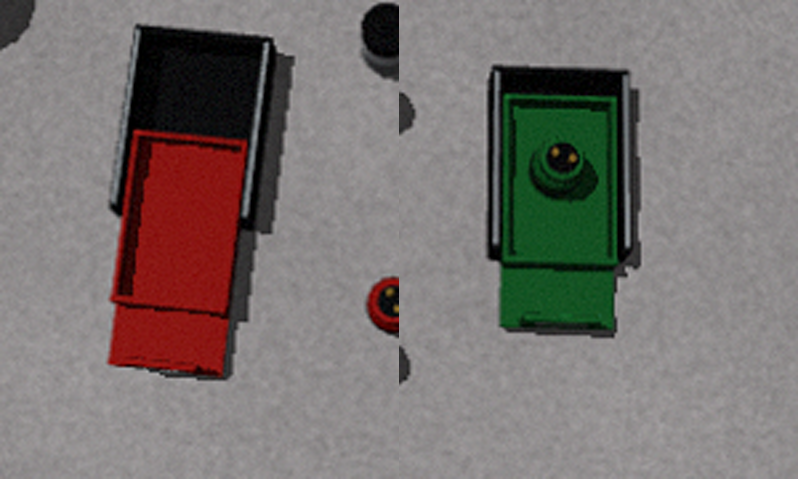

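Red dock is on the left (tray well out, lip near pixel (216,255) in top view), green on the right nearly home (lip near (368,222)); the red adapter is at (298,235). Next I zoom in for the corner measurements.

```bash
python3 - <<'E'
import cv2
a=cv2.imread("pics/top0.png");s=cv2.imread("pics/scene0.png")
f=lambda x,k,g=1.6: cv2.resize(cv2.LUT(x,(__import__('numpy').clip(((__import__('numpy').arange(256)/255.)**(1/g))*255,0,255)).astype('uint8')),None,fx=k,fy=k,interpolation=cv2.INTER_CUBIC)
cv2.imwrite("pics/zr.png",f(a[120:270,180:270],4))
cv2.imwrite("pics/zg.png",f(a[115:235,335:405],5))
cv2.imwrite("pics/sr.png",f(s[255:415,310:440],3.7))
cv2.imwrite("pics/sg.png",f(s[235:355,150:270],5))
E
```

```text
(no output)
```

View pics/zr.png

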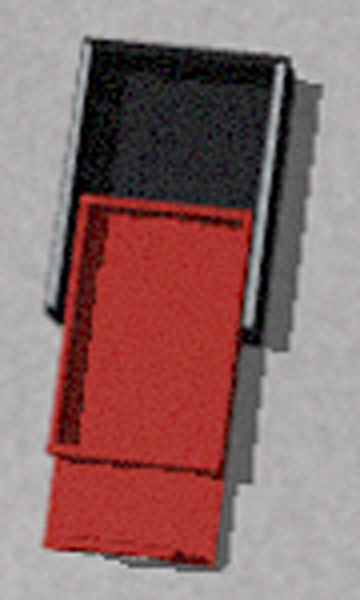

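View pics/zg.png

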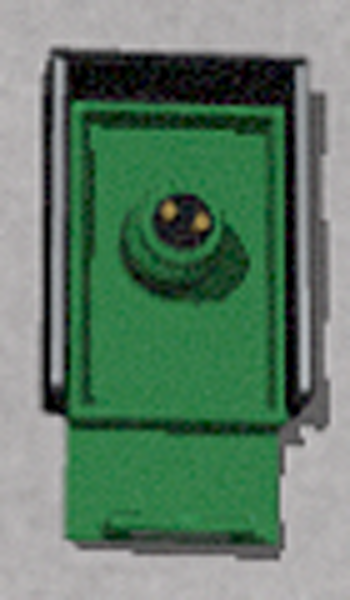

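View pics/sr.png

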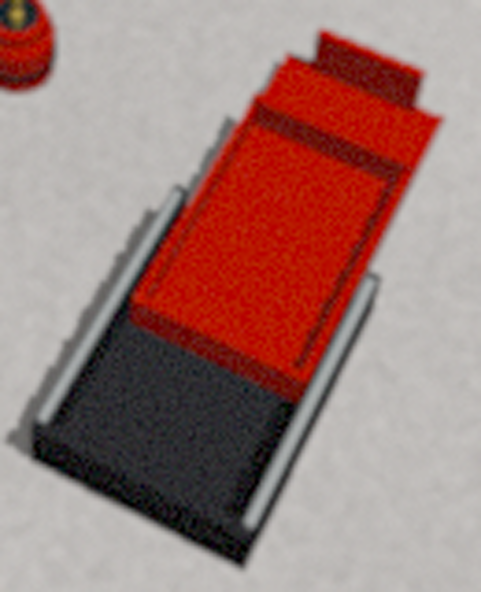

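View pics/sg.png

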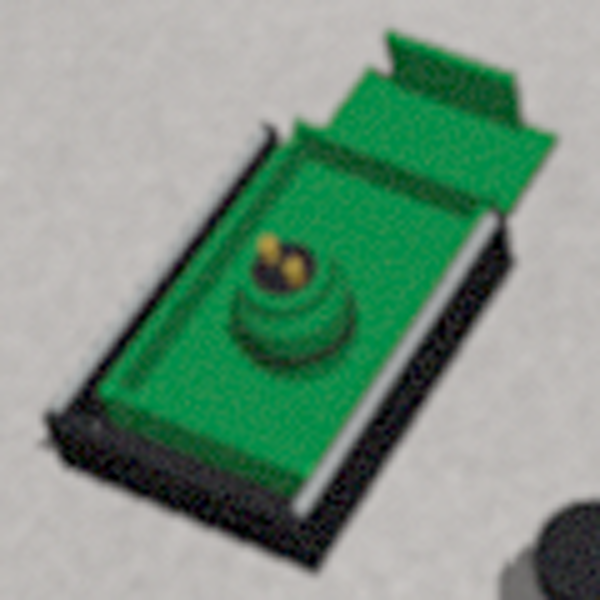

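```bash
python3 - <<'E'
from h import *
t=cams.get_image("top");s=cams.get_image("scene")
T=lambda o,k,pts,p,z:[at(p,np.array(o)+np.array(q)/k,z) for q in pts]
def show(n,L,pairs):
    for x in L: print(n,x.round(4))
    for i,j in pairs:
        d=L[j]-L[i]; print("  yaw",round(np.arctan2(d[1],d[0]),3),"len",round(np.hypot(*d[:2]),4))
show("red strips top",T((180,120),4,[(52,308),(88,40),(250,335),(280,60)],t,.037),[(0,1),(2,3)])
show("red strips sc",T((310,255),3.7,[(375,282),(250,520),(178,192),(42,418)],s,.037),[(0,1),(2,3)])
show("red lip sc",T((310,255),3.7,[(322,32),(424,73)],s,.045),[(0,1)])
show("red wall front top (top view)",T((180,120),4,[(50,455),(220,473),(83,200),(252,210)],t,.034),[(0,1),(0,2),(1,3)])
show("red bottom front edge",T((180,120),4,[(45,548),(212,563)],t,.010),[(0,1)])
show("green strips top",T((335,115),5,[(55,410),(58,58),(305,395),(302,60)],t,.037),[(0,1),(2,3)])
show("green strips sc",T((150,235),5,[(270,130),(60,410),(495,215),(298,512)],s,.037),[(0,1),(2,3)])
show("green lip sc",T((150,235),5,[(390,33),(518,75)],s,.045),[(0,1)])
show("green walls top",T((335,115),5,[(72,420),(285,422),(75,103),(282,105)],t,.034),[(0,1),(0,2),(1,3)])
show("green gapfloor front edge",T((335,115),5,[(68,540),(282,545)],t,.013),[(0,1)])
E
```

```text
red strips top [0.66   0.2154 0.037 ]
red strips top [0.8032 0.1999 0.037 ]
red strips top [0.6449 0.1129 0.037 ]
red strips top [0.7909 0.0986 0.037 ]
  yaw -0.108 len 0.144
  yaw -0.098 len 0.1467
red strips sc [0.6642 0.2193 0.037 ]
red strips sc [0.7998 0.2014 0.037 ]
red strips sc [0.652  0.1156 0.037 ]
red strips sc [0.7896 0.0994 0.037 ]
  yaw -0.131 len 0.1368
  yaw -0.117 len 0.1386
red lip sc [0.5352 0.1532 0.045 ]
red lip sc [0.5409 0.2093 0.045 ]
  yaw 1.469 len 0.0564
red wall front top (top view) [0.5842 0.2157 0.034 ]
red wall front top (top view) [0.5742 0.1282 0.034 ]
red wall front top (top view) [0.7176 0.2011 0.034 ]
red wall front top (top view) [0.7112 0.1128 0.034 ]
  yaw -1.684 len 0.0881
  yaw -0.109 len 0.1342
  yaw -0.112 len 0.1379
red bottom front edge [0.5381 0.2234 0.01  ]
red bottom front edge [0.5296 0.1356 0.01  ]
  yaw -1.667 len 0.0882
green strips top [ 0.6574 -0.0998  0.037 ]
green strips top [ 0.8083 -0.1042  0.037 ]
green strips top [ 0.6634 -0.2039  0.037 ]
green strips top [ 0.8079 -0.208   0.037 ]
  yaw -0.03 len 0.1509
  yaw -0.028 len 0.1446
green strips sc [ 0.6667 -0.1997  0.037 ]
green strips sc [ 0.8073 -0.2037  0.037 ]
green strips sc [ 0.6698 -0.0988  0.037 ]
green strips sc [ 0.8106 -0.1031  0.037 ]
  yaw -0.028 len 0.1406
  yaw -0.03 len 0.1409
green lip sc [ 0.6103 -0.1761  0.045 ]
green lip sc [ 0.6102 -0.1186  0.045 ]
  yaw 1.572 len 0.0575
green walls top [ 0.6538 -0.107   0.034 ]
green walls top [ 0.6526 -0.1958  0.034 ]
green walls top [ 0.7896 -0.1113  0.034 ]
green walls top [ 0.789  -0.1993  0.034 ]
  yaw -1.584 len 0.0888
  yaw -0.031 len 0.1359
  yaw -0.025 len 0.1364
green gapfloor front edge [ 0.6066 -0.1066  0.013 ]
green gapfloor front edge [ 0.6039 -0.1972  0.013 ]
  yaw -1.601 len 0.0906
```

Call:
carry_out:
  rows:
    - [[-1,1.5,4.5,0,-0.05],[-1,1.5,4.5,0,-0.05],[-1,1.5,4.5,0,-0.05],[-1,1.5,4.5,0,-0.05],[-1,1.5,4.5,0,-0.05],[-1,1.5,4.5,0,-0.05],[-1,1.5,4.5,0,-0.05],[-1,1.5,4.5,0,-0.05],[-1,1.5,4.5,0,-0.05],[-1,1.5,4.5,0,-0.05],[-1,1.5,4.5,0,-0.06],[-1,1.5,4.5,0,0]]
  force: 40

```text
clock: 2.5
position: [0.4314, 0.0246, 0.2317]
ee_rot: [0.0, -0.668, 0.745, -0.001]
contact_force: [1.0, -0.6, -0.2]
width: 0.0002
```

Call:
carry_out:
  rows:
    - [[-1,1.1,4,0,0],[-1,1.1,4,0,0],[-1,1.1,4,-2,0],[-1,1.1,4,-4,0],[-1,0,0,-4,0],[-1,0,0,-4,0],[-1,0,0,-3.5,0],[-1,0,0,-2,0],[-1,0,0,-1,0],[-1,0,0,0,0]]

```text
clock: 3.5
position: [0.473, 0.1772, 0.0307]
ee_rot: [-0.001, -0.668, 0.744, 0.001]
contact_force: [-0.6, -0.3, -0.3]
width: 0.0
```

```bash
python3 - <<'E'
from h import *
s=telemetry.get_state();print(s["position"],s["contact_force"],s["clock"])
for n in("top","scene"):
    p=cams.get_image(n);save(p,n+"1.png");print(proj(p,s["position"]))
E
```

```text
[0.47295274 0.17718127 0.03065971] [-0.62673209 -0.25316804 -0.30788815] 3.5
[210.99128453 288.22452449]
[416.56120729 249.05324656]
```

View pics/scene1.png

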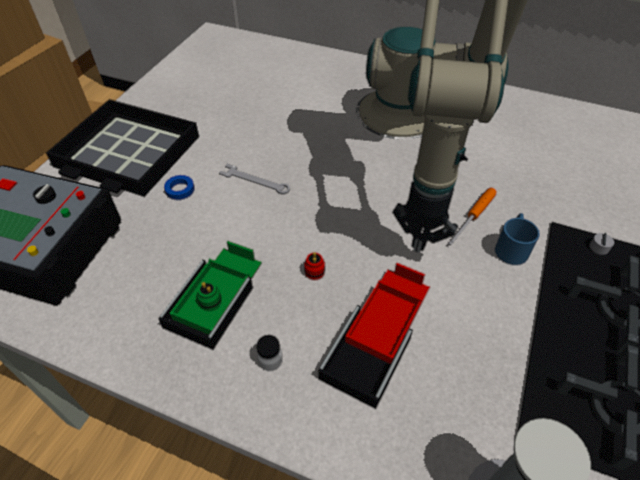

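Call:
carry_out:
  rows:
    - [[-1,0,0.7,-0.8,0],[-1,0,0,0,0],[-1,1.5,-0.16,0,0],[-1,1.5,-0.16,0,0],[-1,1,-0.11,0,0],[-1,1,-0.11,0,0],[-1,1,-0.11,0,0],[-1,1,-0.11,0,0],[-1,0,0,0,0]]

```text
clock: 4.5
position: [0.5456, 0.1765, 0.0235]
ee_rot: [0.001, -0.668, 0.744, -0.001]
contact_force: [0.4, 1.2, -0.1]
width: 0.0001
```

Call:
carry_out:
  rows:
    - [[-1,0.8,-0.09,0,0],[-1,0.8,-0.09,0,0],[-1,0.8,-0.09,0,0],[-1,0.6,-0.07,0,0]]

```text
clock: 4.9
position: [0.574, 0.1731, 0.0233]
ee_rot: [-0.0, -0.668, 0.744, -0.0]
contact_force: [-2.0, -0.2, -0.0]
width: -0.0001
```

```bash
python3 - <<'E'
from h import *
s=telemetry.get_state();print(s["position"],s["contact_force"],s["clock"])
for n in("top","scene"):
    p=cams.get_image(n);save(p,n+"2.png")
import cv2
a=cv2.imread("pics/top2.png")[110:300,170:320];b=cv2.imread("pics/scene2.png")[235:425,310:460]
cv2.imwrite("pics/z2.png",cv2.resize(cv2.hconcat([a,b]),None,fx=2.6,fy=2.6))
E
```

```text
[0.57404976 0.17308254 0.02334332] [-1.95192736 -0.24254224 -0.04726909] 4.9
```

View pics/z2.png

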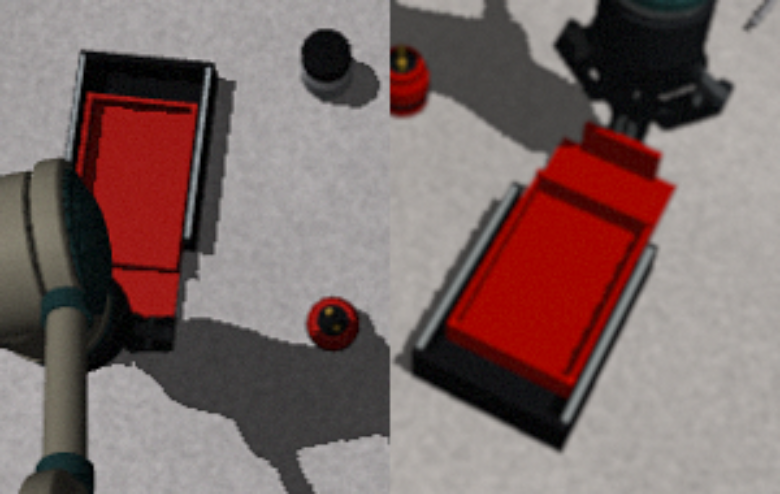

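The tray is sliding square (rear gap in the top view about 13 px, versus 8.6 px for the near-home green tray), so roughly 1–1.5 cm remains.

Call:
carry_out:
  rows:
    - [[-1,0.4,-0.04,0,0],[-1,0.3,-0.03,0,0],[-1,0.3,-0.03,0,0]]

```text
clock: 5.3
position: [0.5836, 0.1724, 0.0237]
ee_rot: [-0.0, -0.668, 0.744, 0.0]
contact_force: [-1.7, 0.4, 0.8]
width: 0.0002
```

Call:
carry_out:
  rows:
    - [[-1,0.2,-0.02,0,0],[-1,0.2,-0.02,0,0]]

```text
clock: 5.5
position: [0.5877, 0.1719, 0.0237]
ee_rot: [-0.0, -0.668, 0.744, -0.0]
contact_force: [-2.4, -1.9, -0.4]
width: 0.0003
```

Call:
carry_out:
  rows:
    - [[-1,0.2,-0.02,0,0],[-1,0.2,-0.02,0,0]]

```text
clock: 5.7
position: [0.5917, 0.1715, 0.0237]
ee_rot: [-0.0, -0.668, 0.744, -0.0]
contact_force: [-2.1, -0.4, 0.1]
width: 0.0
```

Call:
carry_out:
  rows:
    - [[-1,0.2,-0.02,0,0],[-1,0.1,-0.01,0,0]]

```text
clock: 5.9
position: [0.5947, 0.1711, 0.0237]
ee_rot: [-0.0, -0.668, 0.744, -0.0]
contact_force: [-2.6, -1.2, 1.5]
width: 0.0003
```

Call:
carry_out:
  rows:
    - [[-1,0.1,-0.01,0,0],[-1,0.1,-0.01,0,0]]

```text
clock: 6.1
position: [0.5947, 0.1712, 0.0236]
ee_rot: [-0.001, -0.668, 0.744, 0.001]
contact_force: [-7.3, -0.2, 5.3]
width: -0.0
```

Call:
carry_out:
  rows:
    - [[-1,0.1,-0.01,0,0],[-1,0.1,-0.01,0,0]]

```text
clock: 6.3
position: [0.5947, 0.1711, 0.0237]
ee_rot: [-0.003, -0.668, 0.744, 0.003]
contact_force: [-11.2, 0.2, 8.5]
width: -0.0003
```

Force jumped from 2.6 N to 11 N with no motion, so the tray is on its home stop. Back off, lift, and check.

Call:
carry_out:
  rows:
    - [[-1,-1,0.11,0,0],[-1,-2,0.22,0,0],[-1,-2,0.22,1,0],[-1,0,0,4,0],[-1,0,0,4.5,0],[-1,0,0,4.5,0],[-1,0,-4,3,0],[-1,0,-4.5,0,0.04],[-1,0,-4.5,0,0.04],[-1,1,-4.5,0,0],[-1,1,-4.5,0,0],[-1,0,0,0,0]]

```text
clock: 7.5
position: [0.5711, -0.0494, 0.1939]
ee_rot: [0.0, -0.695, 0.719, -0.003]
contact_force: [-0.3, 1.2, -0.3]
width: 0.0003
```

```bash
python3 - <<'E'
from h import *
s=telemetry.get_state();print(s["position"],s["contact_force"],s["clock"])
for n in("top","scene"):
    p=cams.get_image(n);save(p,n+"3.png")
import cv2
a=cv2.imread("pics/top3.png")[110:300,170:320];b=cv2.imread("pics/scene3.png")[235:425,300:450]
cv2.imwrite("pics/z3.png",cv2.resize(cv2.hconcat([a,b]),None,fx=2.6,fy=2.6))
E
```

```text
[ 0.57110805 -0.04944433  0.19388596] [-0.30745086  1.17694772 -0.28393295] 7.5
```

View pics/z3.png

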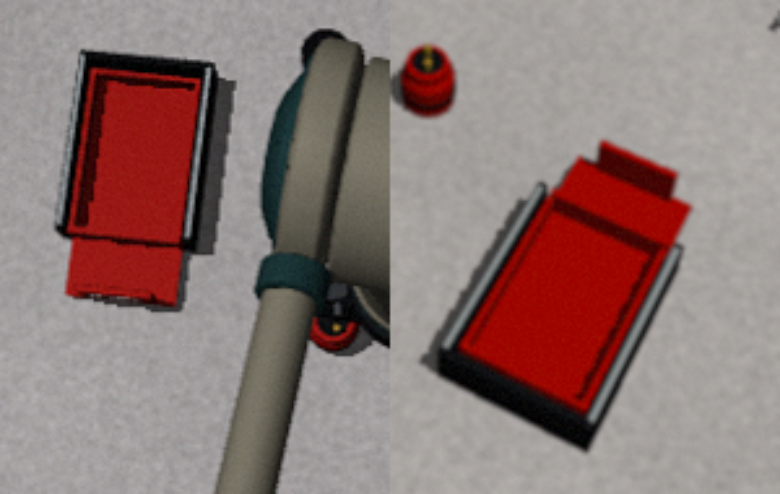

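View pics/scene3.png

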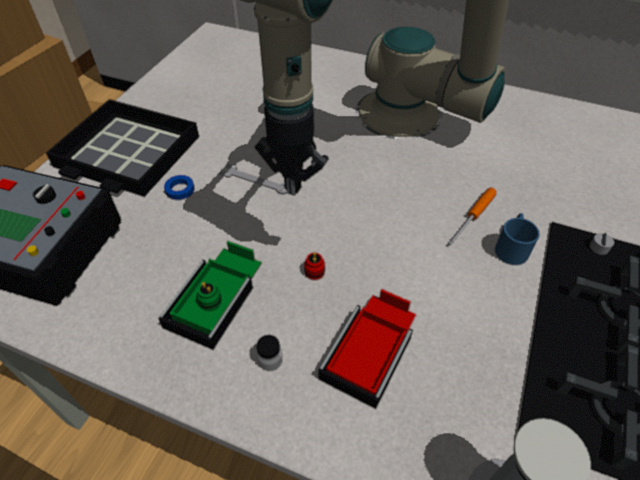

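```bash
python3 - <<'E'
from h import *
p=cams.get_image("scene")
for q in [((603-390)/2.6+300,142/2.6+235),((677-390)/2.6+300,173/2.6+235)]: print(at(p,q,.045))
for X in [(.632,-.150,.013),(.632,-.150,.045)]: print(proj(p,X))
E
```

```text
[0.60447881 0.14499714 0.045     ]
[0.60996276 0.20104164 0.045     ]
[236.34752242 263.24488655]
[234.28831272 253.23408885]
```

Call:
carry_out:
  rows:
    - [[-1,2,-3.5,0,0],[-1,2,-3.5,0,0],[-1,2,-3,0,0],[-1,0.4,0,0,0],[-1,0,0,-3,0],[-1,0,0,-4,0],[-1,0,0,-3,0],[-1,0,0,-1.5,0],[-1,0,0,0,0],[-1,0,0,0,0]]

```text
clock: 8.65
position: [0.6329, -0.142, 0.0791]
ee_rot: [0.0, -0.698, 0.716, -0.0]
contact_force: [0.2, -0.1, 0.5]
width: -0.0002
```

```bash
python3 - <<'E'
from h import *
s=telemetry.get_state();print(s["position"],s["contact_force"],s["clock"])
for n in("top","scene"):
    p=cams.get_image(n);save(p,n+"4.png");print(proj(p,s["position"]))
import cv2
b=cv2.imread("pics/scene4.png")[190:350,140:300]
cv2.imwrite("pics/z4.png",cv2.resize(b,None,fx=3.7,fy=3.7,interpolation=cv2.INTER_CUBIC))
E
```

```text
[ 0.63288571 -0.14195494  0.0790682 ] [ 0.20591353 -0.13683302  0.53766764] 8.65
[369.72095287 205.06808851]
[235.46976158 243.5641562 ]
```

View pics/z4.png

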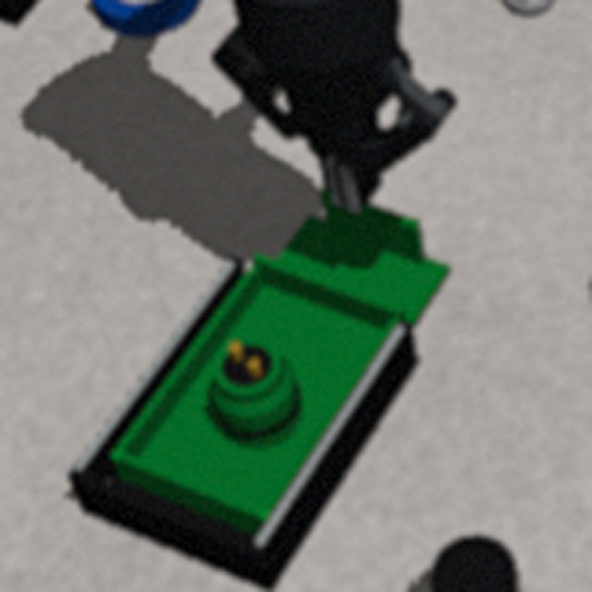

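Call:
carry_out:
  rows:
    - [[-1,0.2,-0.7,0,0],[-1,0,0,0,0],[-1,0,0,-1,0],[-1,0,0,-1,0],[-1,0,0,-1,0],[-1,0,0,-0.5,0],[-1,0,0,0,0]]

```text
clock: 9.45
position: [0.6336, -0.1503, 0.042]
ee_rot: [-0.001, -0.697, 0.717, 0.001]
contact_force: [1.0, -0.0, -0.3]
width: 0.0003
```

Call:
carry_out:
  rows:
    - [[-1,0,0,-0.6,0],[-1,0,0,-0.6,0],[-1,0,0,-0.6,0],[-1,0,0,0,0]]

```text
clock: 9.85
position: [0.6339, -0.1504, 0.0245]
ee_rot: [-0.0, -0.697, 0.717, 0.001]
contact_force: [-0.6, -0.7, 0.5]
width: -0.0
```

```bash
python3 - <<'E'
from h import *
s=telemetry.get_state();print(s["position"],s["contact_force"],s["clock"])
for n in("top","scene"):
    p=cams.get_image(n);save(p,n+"5.png");print(proj(p,s["position"]))
import cv2
b=cv2.imread("pics/scene5.png")[190:350,140:300]
cv2.imwrite("pics/z5.png",cv2.resize(b,None,fx=3.7,fy=3.7,interpolation=cv2.INTER_CUBIC))
E
```

```text
[ 0.63385783 -0.15038735  0.02454477] [-0.55907606 -0.65575083  0.45729043] 9.85
[369.82165989 209.163508  ]
[234.99963751 260.30686274]
```

View pics/z5.png

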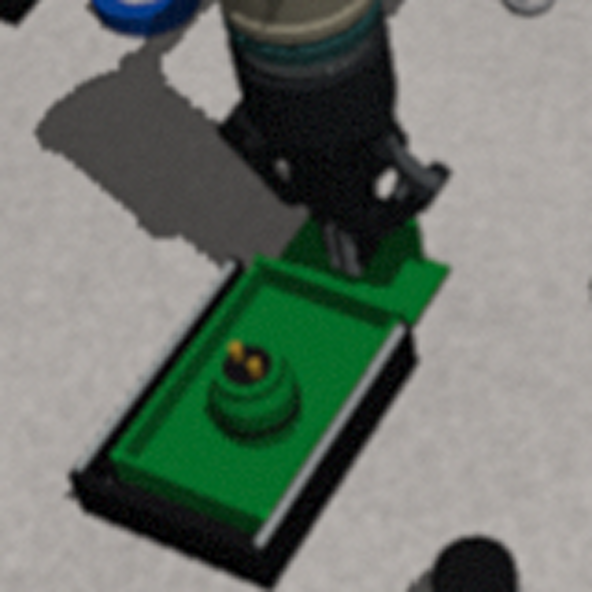

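Fingertips are in the gap behind the lip (tip at (350,270) in the zoom), no contact. Draw out gently.

Call:
carry_out:
  rows:
    - [[-1,-0.2,0.006,0,0],[-1,-0.2,0.006,0,0],[-1,-0.2,0.006,0,0],[-1,-0.2,0.006,0,0],[-1,-0.2,0.006,0,0],[-1,-0.2,0.006,0,0],[-1,-0.3,0.009,0,0],[-1,-0.3,0.009,0,0],[-1,-0.3,0.009,0,0],[-1,-0.4,0.012,0,0],[-1,-0.4,0.012,0,0],[-1,-0.4,0.012,0,0]]

```text
clock: 11.15
position: [0.6013, -0.1497, 0.0258]
ee_rot: [-0.0, -0.697, 0.717, -0.0]
contact_force: [1.7, 0.1, 1.4]
width: 0.0002
```

```bash
python3 - <<'E'
from h import *
s=telemetry.get_state();print(s["position"],s["contact_force"],s["clock"])
p=cams.get_image("scene");save(p,"scene6.png")
import cv2
b=cv2.imread("pics/scene6.png")[190:350,140:300]
cv2.imwrite("pics/z6.png",cv2.resize(b,None,fx=3.7,fy=3.7,interpolation=cv2.INTER_CUBIC))
E
```

```text
[ 0.60132549 -0.14972567  0.02575491] [1.73748295 0.09767422 1.37081252] 11.15
```

View pics/z6.png

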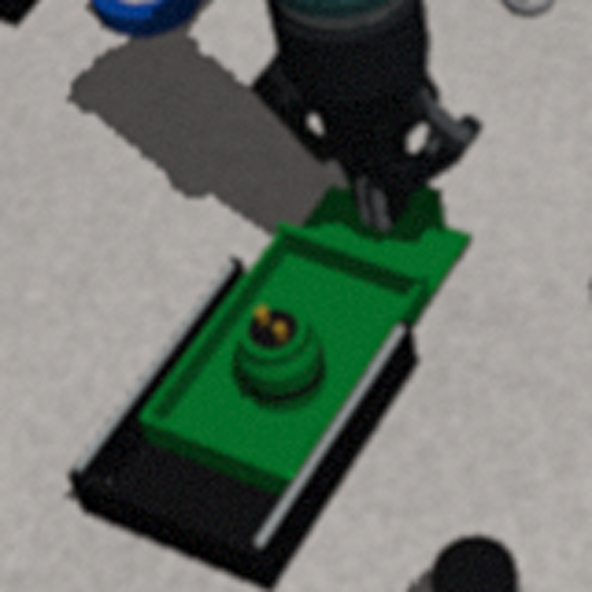

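Tray follows, adapter standing and riding with it (zoom (278,350)). Continue.

Call:
carry_out:
  rows:
    - [[-1,-0.3,0.009,0,0],[-1,-0.4,0.012,0,0],[-1,-0.5,0.015,0,0],[-1,-0.5,0.015,0,0],[-1,-0.5,0.015,0,0],[-1,-0.5,0.015,0,0],[-1,-0.5,0.015,0,0],[-1,-0.5,0.015,0,0],[-1,-0.5,0.015,0,0],[-1,-0.5,0.015,0,0],[-1,-0.4,0.012,0,0],[-1,-0.3,0.009,0,0]]

```text
clock: 12.4
position: [0.5471, -0.1481, 0.0256]
ee_rot: [-0.0, -0.697, 0.717, -0.0]
contact_force: [2.4, -1.0, 0.9]
width: 0.0002
```

Call:
carry_out:
  rows:
    - [[-1,-0.2,0.006,0,0],[-1,-0.2,0.006,0,0],[-1,-0.2,0.006,0,0],[-1,-0.2,0.006,0,0]]

```text
clock: 12.8
position: [0.5395, -0.1479, 0.0256]
ee_rot: [-0.0, -0.697, 0.717, -0.0]
contact_force: [1.9, -1.1, 1.2]
width: -0.0002
```

Call:
carry_out:
  rows:
    - [[-1,-0.2,0.006,0,0],[-1,-0.2,0.006,0,0]]

```text
clock: 13.0
position: [0.5355, -0.1477, 0.0256]
ee_rot: [-0.0, -0.697, 0.717, -0.0]
contact_force: [1.3, -1.5, -0.4]
width: -0.0001
```

Call:
carry_out:
  rows:
    - [[-1,-0.2,0.006,0,0],[-1,-0.2,0.006,0,0]]

```text
clock: 13.2
position: [0.5338, -0.1477, 0.0257]
ee_rot: [0.002, -0.697, 0.717, -0.002]
contact_force: [8.5, 1.0, -5.7]
width: 0.0
```

Call:
carry_out:
  rows:
    - [[-1,-0.2,0.006,0,0],[-1,-0.2,0.006,0,0]]

```text
clock: 13.4
position: [0.5338, -0.1477, 0.0259]
ee_rot: [0.004, -0.696, 0.718, -0.005]
contact_force: [16.2, 2.3, -11.7]
width: -0.0001
```

Call:
carry_out:
  rows:
    - [[-1,-0.15,0.004,0,0],[-1,-0.15,0.004,0,0]]

```text
clock: 13.6
position: [0.5338, -0.1478, 0.026]
ee_rot: [0.006, -0.696, 0.718, -0.007]
contact_force: [22.2, 3.2, -15.9]
width: -0.0002
```

End stop reached (force climbs at fixed x = 0.534). Release to the middle of the gap, lift out.

Call:
carry_out:
  rows:
    - [[-1,0.5,0,0,0],[-1,0.5,0,0,0],[-1,0.4,0,0,0],[-1,0.3,0,0,0],[-1,0,0,0,0]]

```text
clock: 14.1
position: [0.5412, -0.1471, 0.0254]
ee_rot: [-0.0, -0.697, 0.717, 0.0]
contact_force: [-0.4, -0.1, 0.7]
width: 0.0001
```

Call:
carry_out:
  rows:
    - [[-1,0,0,1,0],[-1,0,0,2,0],[-1,0,0,3,0],[-1,0,0,4,0],[-1,0,0,4,0],[-1,0,0,4,0],[-1,-4,-2,2,0],[-1,-4,-2,0,0],[-1,-4,-2,0,0],[-1,-4,-2,0,0],[-1,-3,-2,0,0],[-1,0,0,0,0]]

```text
clock: 15.3
position: [0.3478, -0.2485, 0.2264]
ee_rot: [-0.001, -0.695, 0.719, 0.0]
contact_force: [0.5, 0.4, 0.9]
width: -0.0003
```

```bash
python3 - <<'E'
from h import *
import time
s=telemetry.get_state();print(s["position"],s["contact_force"],s["clock"])
for n in("top","scene"):
    p=cams.get_image(n);save(p,n+"7.png")
    for t,z in dict(red_lip=.045,green_lip=.045,green_adapter=.035,red_adapter=.025,fuse_jar=.03).items():
        for b in finder.boxes_of(p,t)[:1]: print(n,t,np.round(b["xy"]),round(b["confidence"],2),at(p,b["xy"],z).round(3))
E
```

```text
[ 0.34779085 -0.24845062  0.22640513] [0.50129739 0.39863842 0.9150665 ] 15.3
top red_lip [224. 186.] 0.83 [0.682 0.151 0.045]
top green_lip [371. 225.] 0.78 [ 0.597 -0.149  0.045]
top green_adapter [367. 202.] 0.61 [ 0.647 -0.144  0.035]
top red_adapter [296. 236.] 0.56 [0.579 0.003 0.025]
top fuse_jar [293. 135.] 0.92 [0.793 0.008 0.03 ]
scene red_lip [373. 344.] 0.68 [0.719 0.167 0.045]
scene green_lip [245. 252.] 0.61 [ 0.622 -0.131  0.045]
scene green_adapter [235. 262.] 0.83 [ 0.643 -0.144  0.035]
scene red_adapter [314. 269.] 0.64 [0.594 0.004 0.025]
scene fuse_jar [268. 350.] 0.59 [ 0.791 -0.     0.03 ]
```

View pics/top7.png

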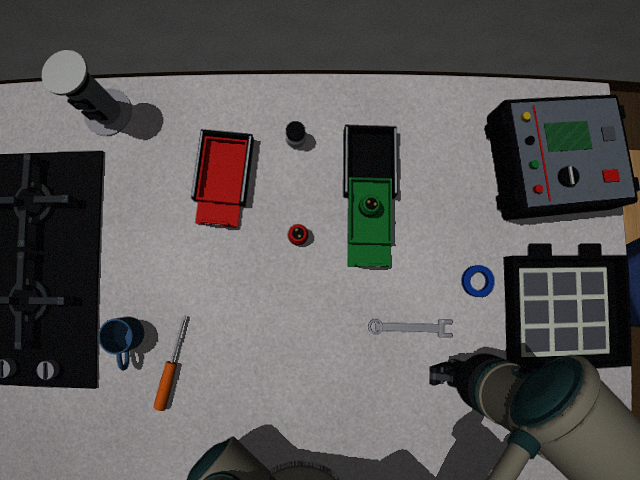

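View pics/scene7.png

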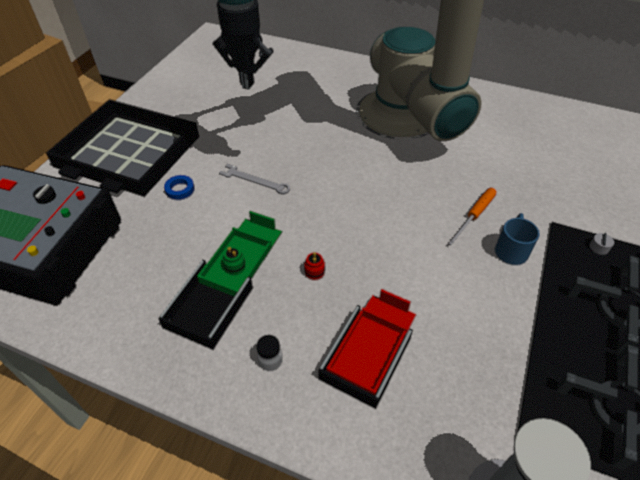

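Red tray is home ((218,225) lip in top view), green is drawn out to (370,265) with its adapter upright at (371,204). Everything else is at its original pixels.

```bash
python3 -c "
from h import *
print(manip.sign_off())"
```

```text
the job is handed in; nothing more can be done
None
```

The job is done and handed in at about 16 s of the 51 s allowed. No verdict was reported.

- **Red tray:** I pushed it in with the shut fingertips until it stopped moving, with the push force rising from about 2.6 N to 11 N at a fixed position. The pictures afterwards show it fully home.
- **Green tray:** I drew it out by the lip, gently, until it stopped the same way, at up to 22 N. I then eased the fingers back without touching the tray and lifted clear. The last pictures show it at its end stop, with the green adapter upright in its compartment and never touched.
- **Everything else:** the red adapter, jar, mug, tape, screwdriver and wrench look unmoved in both camera views. The arm ended clear, with no contact force beyond sensor noise.

**Disagreement:** the networks' lip positions point at the tray as a whole rather than the lip, and the two cameras differ by up to about 4 cm. I relied on corners measured in the pictures and on the force at the stops instead.

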